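# Clear the lantern off the strongbox, then key its spring lock open and hold it

## Task

The lantern is standing on the lid of the grey steel box, so first set it down gently, upright and centred, on the small upturned flowerpot that is its stand, and let go of it. Then take the black-headed key out of the gap in the bench where it is parked, push it fully home in the lock on the lid, wiggling it a little from side to side if the sticky pins stop it, turn it a quarter clockwise to its stop, and keep holding it there: the lock springs back, and I want to lift the lid while you finish with the key still in your grip and still turned. Leave the mug, the jar, the clothespin tray and the potted succulent alone, and the flowerpot where it stands.

Things in the scene. Friction and masses are not known exactly. Their poses are not given: they have to be found in the camera images.
- lantern_mid (a point): Small loose aluminium lantern with glass sides, 66 mm square, 132 mm high, 0.28 kg, on the box lid at first. Point: on its axis half-way up, 66 mm above its underside; z up. Grip from above by the round vent chimney on its top: diameter 30 mm, from 34 to 66 mm above the point (66 is the lantern's top). Below that a sloping roof, edges 33 mm from the axis.
- pot_top (a point): Small terracotta flowerpot upside down on the bench, loose, 0.45 kg, 78 mm high, 94 mm across at the rim below, 64 mm across at the flat top. Point: centre of the flat top (with a dark drain hole), on which the lantern has to stand; z up.
- key_head (a point): Point: centre of the key's head, 21.5 mm above the head's underside. Head: upright black plastic block with a ring hole, 36 mm wide along y, 13 mm thick along x, 43 mm high; grip it across the thickness. z is up along the stem. At the start the head rests on the bench and the stem hangs in the 8 mm gap between two boards (gap along world y). Key 0.04 kg, loose, 77 mm long.
- key_tip (a point): Point: bottom end of the key, on its axis, 34 mm under the head. Below the head: round steel stem, diameter 6.5 mm, 17 mm long, a thin neck, then two flat wings in the plane of the head (along y), 16 mm across in all, 5 mm thick, from 22 to 34 mm under the head, corners rounded. The key is the same after a half turn about z.
- lock_face (a point): Point: centre of the top of the round steel lock nose (27 mm across, 10 mm above the box lid, 100 mm above the bench). Keyhole: upright slot, 18.5 mm long along this frame's y, 7.5 mm wide along x; z up. The key goes straight down, wings along y, either way round, until its head rests on the nose (key_head 21.5 mm above this point); only within 4 mm of that does it turn.
- strongbox: Grey steel box bolted to the bench, 160 mm (x) by 240 mm (y), lid top 90 mm up; origin: centre of its underside. In the lock, two pairs of sticky spring pins meet the key's wings with its tip 6 to 11 mm and 24 to 33 mm below the nose top; each resists a straight push with 5 to 15 N. Turning the key by 0.1 rad to and fro while pressing eases it past.
- plug (a joint): Turn of the lock, rad: 0 at rest, growing clockwise seen from above, stop at 1.5 (a quarter turn). A spring turns it back to 0 when the key is let go: 0.06 N m at first, about 0.14 N m at the stop. The key has about 0.16 rad of play, so it must turn about 1.7 to reach the stop in it. Once turned, the key cannot be pulled out.
- mug: Blue ceramic mug, 82 mm across with a handle, 95 mm high; origin at the centre of its underside. To be left alone.
- jar: Empty glass jar, 84 mm across, 110 mm high; origin at the centre of its underside. To be left alone.
- peg_tray: Red plastic tray of wooden clothespins, 170 mm x 250 mm x 50 mm; origin at the centre of its underside. To be left alone.
- succulent: Upright terracotta pot with a succulent, 96 mm across, about 115 mm high; origin at the centre of its underside. To be left alone.

How it is judged:
By the outcome, as a careful person would: the job done as asked, in the order asked, and still so for the second after the job is handed in, while the arm keeps its last pose, push and grip.
It also fails if it takes over 67 s, if anything falls off the work surface, if the arm or the gripper's body presses on something with over 40 N, if the wrist force passes 120 N, or if a joint passes its speed limit or range.

## Robot

A 6-joint arm with a two-finger parallel gripper is mounted at the origin on the work surface. World frame = base frame: x ahead of the robot, y to its left, z up, the work surface at z = 0. Lengths are in m, angles in degrees, forces in N, time in s.
With the tool pointing down it reaches from about 0.35 to 0.875 m from the base axis. Payload 4.2 kg.
Tool frame: the origin (TCP) lies at the very end of the fingers, on their centre line; the grasp point (between the pads) lies 19 mm behind it; z points along the fingers, y is the direction in which the jaws open and shut (so a half turn about z gives the same grasp; the last joint's range is limited). The gripper opens to 85 mm and grips with 20 to 120 N. Pads are 22 mm wide; open, the fingers measure 114 mm over their backs; the gripper's body (76 mm by 85 mm) begins 54 mm behind the grasp point. The pads swing forward as they close: fully open they stand 13 mm farther back than shut.
Start: joints at [88.442, 22.042, 0.453, 0, -68.411, -14.817], TCP at [0.176, 0.6, 0.231] pointing down, gripper open.
Joint ranges: [-179.83, 179.83], [-69.29, 118.12], [-61.27, 80.66], [-181.25, 117.63], [-171.15, -9.14], [-177.46, 177.46]. Speed limits (degrees/s): [159.86, 159.86, 180, 180, 180, 180].

## Interface

Orientations are given as [roll, pitch, yaw] about the fixed x, y, z axes, in that order (R = Rz(yaw) Ry(pitch) Rx(roll)).
In Python, from plant import bot gives the robot as it stands. The module is installed in compiled form; this text tells all that it offers. Calls block until the motion is done:
- bot.movep(position, orientation): joint-space move of the TCP to a pose.
- bot.move_straight(position, speed=0.15, rot=None, threshold=None): straight line of the TCP; rot=None keeps the orientation; speed is the mean speed in m/s. With threshold (N) it stops when the force on the tool has changed by that much, and returns True; else False.
- bot.move_joints(angles): joint-space move.
- bot.command_gripper(opening, force=None): finger opening in m; force is the grip in N (None keeps the last); returns when the fingers have stopped.
- bot.sleep(seconds).
- bot.inverse_kinematics(position, orientation): joint angles nearest the present ones, or None.
- bot.get_obs(): the state.
- bot.capture(name): name is "scene" or "top" or "wrist"; returns a dict with "color" (480x640x3 uint8, red, green, blue), "intrinsics" (3x3 intrinsics, pixels), "world_to_cam" (4x4, takes a point from world to camera coordinates). Camera axes: x right, y down, z forward; pixel columns grow to the right and rows downward; lengths in m; the calibration is good to about 2 mm. A picture is of the moment at which its call begins. There is no depth.
A pose or a line that the arm cannot do raises bot.Unreachable and nothing moves.
- bot.hand_in(): hands the job in, once; it reports no verdict.
The state is a dict: "t": time; "joints": joint angles; "joint_velocities": joint speeds; "joint_efforts": joint torques, N m; "tool_pos": TCP position; "tool_rot": TCP orientation; "ft_force": force on the tool from outside, world axes, zero at the start; "moment": the same for the moment, N m; "opening": finger opening in m.
Only numpy, scipy, OpenCV 4.12 (cv2) and the standard library are available. Lean on these libraries where they do the work, as an engineer would, in place of code of your own. Each camera call takes 0.05 s, during which the arm holds its last target.

## Working session

There is one attempt and no reset: what is moved stays moved. The work goes in short steps, each a Python script; the robot and the scene stay as the last script left them, time stands still between calls to the robot, and variables do not carry over. Pictures are saved under pics/ and viewed, and the job is handed in when it is done.

```bash
mkdir -p pics
python3 - <<'E'
from plant import bot
import cv2,numpy as np
o=bot.get_obs();print(o)
for n in ["scene","top","wrist"]:
    c=bot.capture(n);cv2.imwrite(f"pics/{n}0.png",c["color"][:,:,::-1]);np.savez(f"pics/{n}0.npz",**c)
    print(n,c["intrinsics"].tolist(),np.round(c["world_to_cam"],4).tolist())
E
```

```text
{'t': 0.0, 'joints': array([ 8.84422507e+01,  2.20912136e+01,  3.79465392e-01, -3.07567936e-02,
       -6.84106912e+01, -1.48156621e+01]), 'joint_velocities': array([-0.05997973,  0.04842393, -0.02338614, -0.04206448,  0.01874437,
       -0.04089565]), 'joint_efforts': array([-2.47040307e-04, -3.92291844e+01,  1.88406962e+01,  4.18628007e+00,
       -4.55636153e-03, -6.92486452e-06]), 'tool_pos': array([0.1760025 , 0.59909392, 0.23021009]), 'tool_rot': array([ 1.79874322e+02, -3.68488611e-03, -1.63847549e+01]), 'ft_force': array([ 0.05155416,  0.34548652, -0.39422386]), 'moment': array([-0.02360973, -0.01553928, -0.00435168]), 'opening': 0.08533839218462588}
scene [[568.3654903851123, 0.0, 319.6371369680267], [0.0, 568.3654903851123, 237.98981234630605], [0.0, 0.0, 1.0]] [[-0.7132, 0.7008, -0.0153, 0.3398], [0.5647, 0.5614, -0.6049, -0.3138], [-0.4154, -0.44, -0.7962, 1.4561], [0.0, 0.0, 0.0, 1.0]]
top [[571.9477434596381, 0.0, 321.6858465110827], [0.0, 571.9477434596381, 243.60558948379798], [0.0, 0.0, 1.0]] [[-0.016, -0.9999, -0.0013, 0.1109], [-0.9962, 0.016, -0.0854, 0.5735], [0.0855, -0.0001, -0.9963, 1.2905], [0.0, 0.0, 0.0, 1.0]]
wrist [[372.102661557445, 0.0, 317.4755283182979], [0.0, 372.102661557445, 242.0751407440853], [0.0, 0.0, 1.0]] [[-0.2811, -0.9597, 0.0021, 0.625], [-0.9206, 0.2703, 0.2819, -0.0376], [-0.2711, 0.0773, -0.9594, 0.38], [0.0, 0.0, 0.0, 1.0]]
```

View pics/scene0.png

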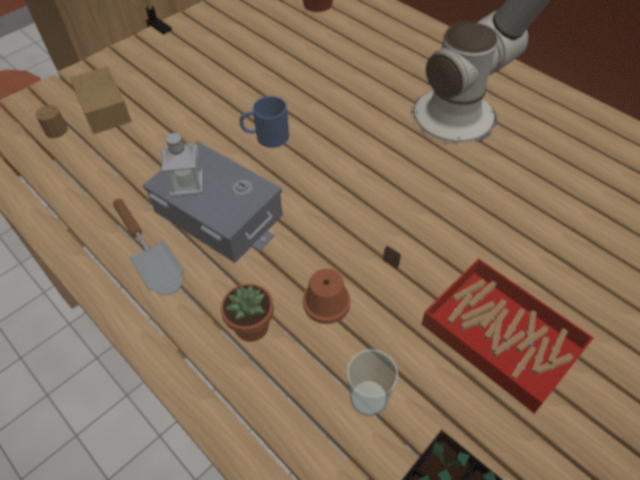

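View pics/top0.png

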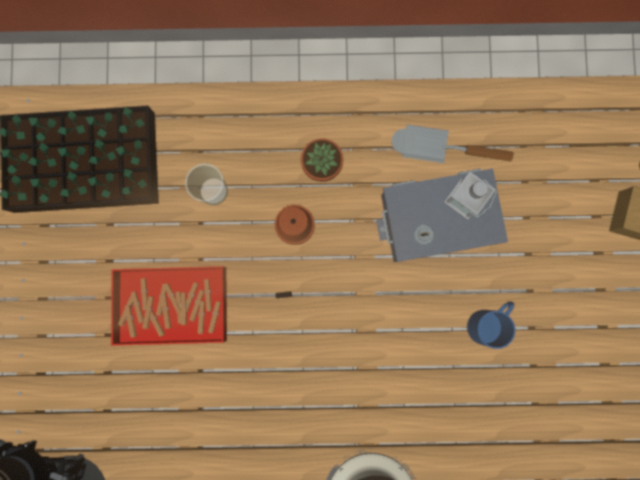

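View pics/wrist0.png

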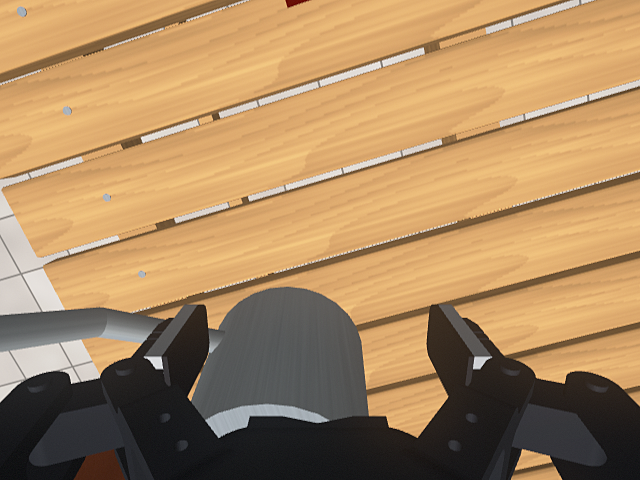

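The scene and top views show the lantern at top pixel (478,190), the pot with its drain hole at (293,222), the key at (284,294) and the lock nose at (424,235). The box is rotated a few degrees. I'll zoom in to locate them more precisely.

```bash
cat > h.py <<'E'
import numpy as np,cv2
def load(n): return dict(np.load(f"pics/{n}.npz"))
def ray(c,u,v):
    K=c["intrinsics"];T=c["world_to_cam"];R=T[:3,:3];o=-R.T@T[:3,3]
    d=R.T@np.linalg.inv(K)@np.array([u,v,1.]);return o,d/np.linalg.norm(d)
def onz(c,u,v,z):
    o,d=ray(c,u,v);return o+d*(z-o[2])/d[2]
def two(c1,p1,c2,p2):
    o1,d1=ray(c1,*p1);o2,d2=ray(c2,*p2)
    A=np.stack([d1,-d2],1);s=np.linalg.lstsq(A,o2-o1,rcond=None)[0]
    a=o1+d1*s[0];b=o2+d2*s[1];return (a+b)/2,np.linalg.norm(a-b)
def proj(c,p):
    q=c["world_to_cam"][:3,:3]@np.array(p)+c["world_to_cam"][:3,3];q=c["intrinsics"]@q;return q[:2]/q[2]
def snap(bot,n,name):
    c=bot.capture(n);cv2.imwrite(f"pics/{name}.png",c["color"][:,:,::-1]);np.savez(f"pics/{name}.npz",**c);return c
E
python3 - <<'E'
from h import *
t=load("top0");s=load("scene0")
def crop(c,u0,v0,w,h,k): return cv2.resize(c["color"][v0:v0+h,u0:u0+w,::-1],(w*k,h*k),interpolation=cv2.INTER_CUBIC)
cv2.imwrite("pics/zt1.png",crop(t,375,160,140,110,5))
cv2.imwrite("pics/zt2.png",crop(t,260,190,70,120,5))
cv2.imwrite("pics/zs1.png",crop(s,140,120,150,140,5)[:600])
cv2.imwrite("pics/zs2.png",crop(s,295,235,120,90,6))
E
```

```text
(no output)
```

View pics/zt1.png

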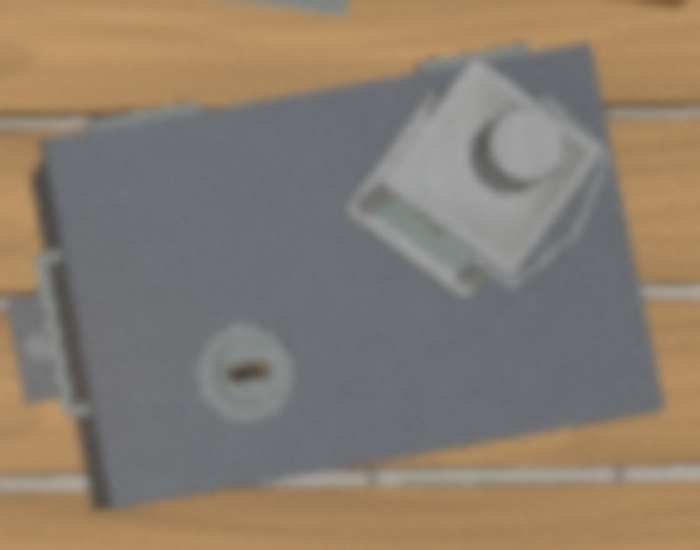

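View pics/zt2.png

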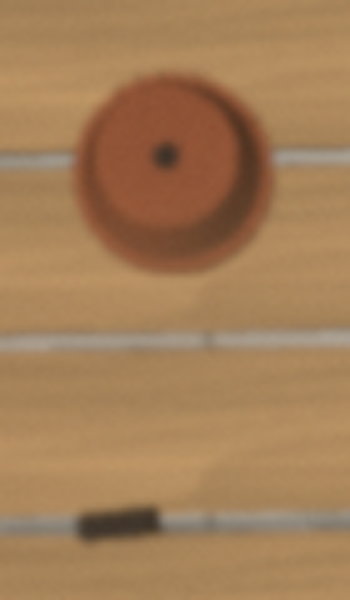

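View pics/zs1.png

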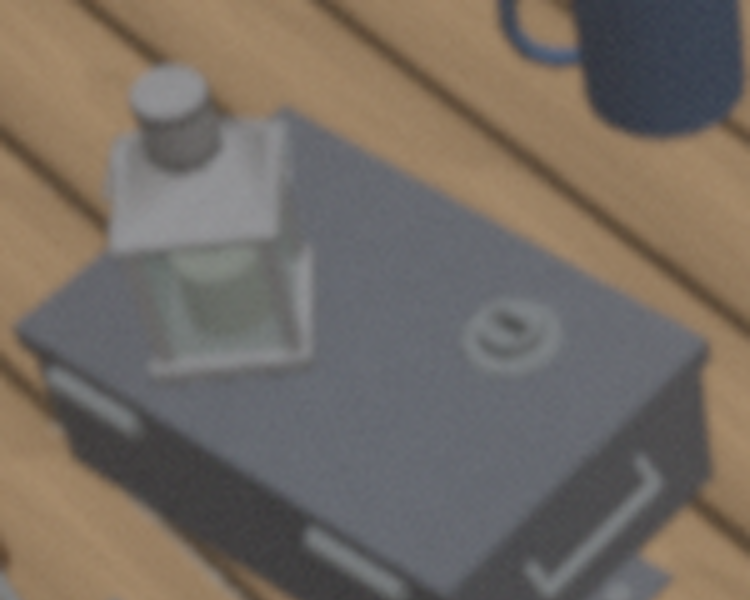

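View pics/zs2.png

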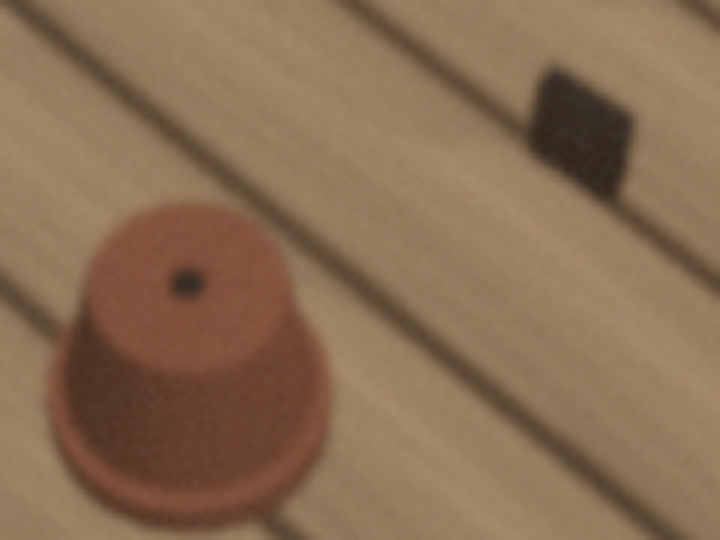

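Zoomed positions (crop pixels): chimney top zt1 (527,147), scene (168,93); keyhole zt1 (246,371); drain hole zt2 (165,155), zs2 (187,284); key zt2 (119,523). Next I'll convert these to world points.

Run:
```python
from h import *
np.set_printoptions(precision=4,suppress=True)
t=load("top0");s=load("scene0")
f=lambda u0,v0,k,x,y:(u0+(x+.5)/k-.5,v0+(y+.5)/k-.5)
T1=lambda x,y:f(375,160,5,x,y);T2=lambda x,y:f(260,190,5,x,y);S1=lambda x,y:f(140,120,5,x,y);S2=lambda x,y:f(295,235,6,x,y)
print("chim z.222",onz(t,*T1(527,147),.222),onz(s,*S1(168,93),.222),two(t,T1(527,147),s,S1(168,93)))
print("hole z.078",onz(t,*T2(165,155),.078),onz(s,*S2(187,284),.078),two(t,T2(165,155),s,S2(187,284)))
print("lock z.1",onz(t,*T1(246,371),.1),onz(s,*S1(513,330),.1))
print("key z.043",onz(t,*T2(119,523),.043),onz(s,*S2(593,100),.043))
for a in [(47,143),(592,45),(662,410),(108,507)]: print("lid",onz(t,*T1(*a),.09))
# lantern roof corners approx
for a in [(480,65),(605,150),(515,285),(465,297),(350,212)]: print("roof",onz(t,*T1(*a),.198))
print("jar",onz(t,206,184,.08),"tray",onz(t,168,305,.05),"succ",onz(t,322,160,.1),"mug",onz(t,490,328,.09))
```

```text
chim z.222 [ 0.6611 -0.2116  0.222 ] [ 0.6614 -0.2102  0.222 ] (array([ 0.6611, -0.2117,  0.2209]), np.float64(0.0006104643599557281))
hole z.078 [0.6227 0.1652 0.078 ] [0.6208 0.1649 0.078 ] (array([0.6221, 0.1655, 0.0801]), np.float64(0.0010424170632776764))
lock z.1 [ 0.5865 -0.1202  0.1   ] [ 0.5857 -0.1169  0.1   ]
key z.043 [0.4608 0.1896 0.043 ] [0.4568 0.1934 0.043 ]
lid [ 0.6898 -0.0375  0.09  ]
lid [ 0.7297 -0.2793  0.09  ]
lid [ 0.5675 -0.3031  0.09  ]
lid [ 0.5289 -0.06    0.09  ]
roof [ 0.6991 -0.2007  0.198 ]
roof [ 0.6637 -0.2497  0.198 ]
roof [ 0.6096 -0.2113  0.198 ]
roof [ 0.6051 -0.1911  0.198 ]
roof [ 0.6402 -0.1463  0.198 ]
jar [0.7075 0.3567 0.08  ] tray [0.4408 0.4473 0.05  ] succ [0.7528 0.0981 0.1   ] mug [ 0.3811 -0.2583  0.09  ]
```

```bash
cat >> h.py <<'E'
from scipy.spatial.transform import Rotation as Ro
def tool(o): 
    M=np.eye(4);M[:3,:3]=Ro.from_euler('xyz',o["tool_rot"],degrees=True).as_matrix();M[:3,3]=o["tool_pos"];return M
E
python3 - <<'E'
from h import *
from plant import bot
np.set_printoptions(precision=4,suppress=True)
w=load("wrist0");M=tool(bot.get_obs())
X=np.linalg.inv(M)@np.linalg.inv(w["world_to_cam"]);print(X)
# view pose candidates
for p,yaw in [((.60,-.13,.40),0),((.60,-.13,.40),180),((.60,-.13,.40),90),((.60,-.13,.40),-90),((.52,.18,.35),0),((.52,.18,.35),-90),((.52,.18,.35),90)]:
    j=bot.inverse_kinematics(p,[180,0,yaw])
    T=np.eye(4);T[:3,:3]=Ro.from_euler('xyz',[180,0,yaw],degrees=True).as_matrix();T[:3,3]=p
    c={"intrinsics":w["intrinsics"],"world_to_cam":np.linalg.inv(T@X)}
    print(p,yaw,j, [proj(c,q) for q in [(.661,-.212,.222),(.586,-.118,.1),(.622,.165,.078),(.459,.191,.043)]])
E
```

```text
[[ 0.001  -0.9594 -0.282   0.0706]
 [ 1.      0.0008  0.0008 -0.001 ]
 [-0.0005 -0.282   0.9594 -0.1434]
 [ 0.      0.      0.      1.    ]]
(0.6, -0.13, 0.4) 0 [  2.8624  17.6163  17.4385   0.     -89.8222  87.1376] [array([416.588 , 144.7596]), array([308.1325, 205.7232]), array([ 79.4173, 173.4227]), array([ 96.4542, 284.5864])]
(0.6, -0.13, 0.4) 180 [  2.8624  17.6163  17.4385  -0.     -89.8222 -92.8624] [array([229.9182, 280.387 ]), array([328.2249, 182.441 ]), array([550.1973, 208.8922]), array([577.58  ,  73.6576])]
(0.6, -0.13, 0.4) 90 [  2.8624  17.6163  17.4385   0.     -89.8222 177.1376] [array([382.828, 301.188]), array([306.3151, 184.1124]), array([339.8283, -94.416 ]), array([ 190.2271, -104.7133])]
(0.6, -0.13, 0.4) -90 [  2.8624  17.6163  17.4385   0.     -89.8222  -2.8624] [array([244.1376, 118.1162]), array([329.6863, 204.1053]), array([302.8699, 390.696 ]), array([406.5557, 389.9501])]
(0.52, 0.18, 0.35) 0 [ 35.9755  11.2398   2.1049   0.     -80.865   54.0245] [array([924.7586,  19.9193]), array([610.9339, 137.7021]), array([332.613 , 101.4487]), array([309.2833, 241.468 ])]
(0.52, 0.18, 0.35) -90 [ 35.9755  11.2398   2.1049   0.     -80.865  -35.9755] [array([  10.755 , -602.6952]), array([ 240.3201, -148.9916]), array([226.5053, 184.6694]), array([367.9367, 202.278 ])]
(0.52, 0.18, 0.35) 90 [ 35.9755  11.2398   2.1049   0.     -80.865  144.0245] [array([452.1012, 591.8037]), array([368.8494, 429.7168]), array([407.9102, 211.3226]), array([267.5192, 184.1383])]
```

Run:
```python
from h import *
from plant import bot
bot.movep([.52,.18,.35],[180,0,-90]);print(bot.get_obs()["t"])
bot.sleep(.15);snap(bot,"wrist","wA")
bot.movep([.60,-.13,.40],[180,0,-90]);bot.sleep(.15);snap(bot,"wrist","wB");print(bot.get_obs()["t"],bot.get_obs()["ft_force"])
```

```text
2.15
3.7833 [ 0.25583798 -0.04307349 -0.19547637]
```

View pics/wA.png

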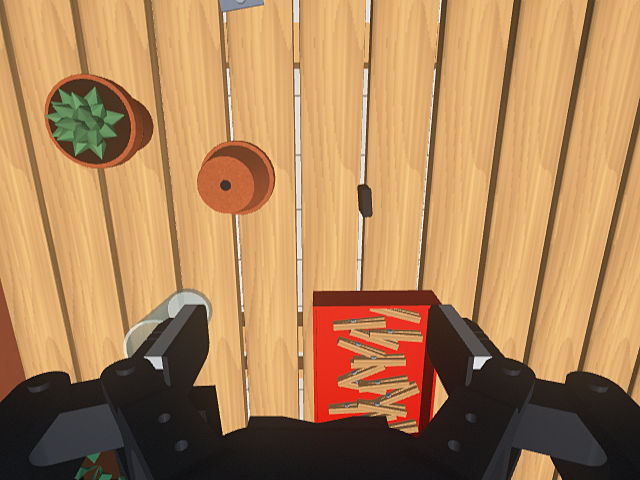

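View pics/wB.png

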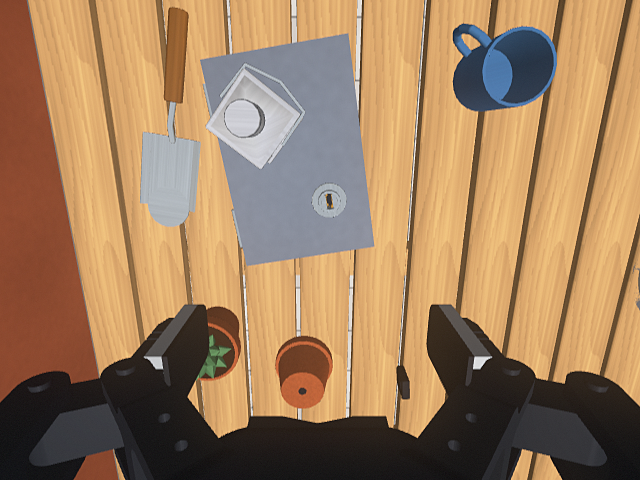

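wA shows the drain hole at (225,185) and the key at (365,200). wB shows the chimney top at (243,118) and the keyhole at (329,201). I'll zoom in on these.

Run:
```python
from h import *
a=load("wA");b=load("wB")
def crop(c,u0,v0,w,h,k): return cv2.resize(c["color"][v0:v0+h,u0:u0+w,::-1],(w*k,h*k),interpolation=cv2.INTER_CUBIC)
k=np.zeros((480,800,3),np.uint8)
k[:480,:300]=crop(a,350,177,30,48,10)
k[:400,300:700]=crop(b,309,181,40,40,10)
cv2.imwrite("pics/za.png",k)
k=np.zeros((500,800,3),np.uint8)
k[:480,:400]=crop(a,190,130,100,120,4)
k[:480,400:]=crop(b,200,60,100,120,4)
cv2.imwrite("pics/zb.png",k)
```

```text
(no output)
```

View pics/za.png

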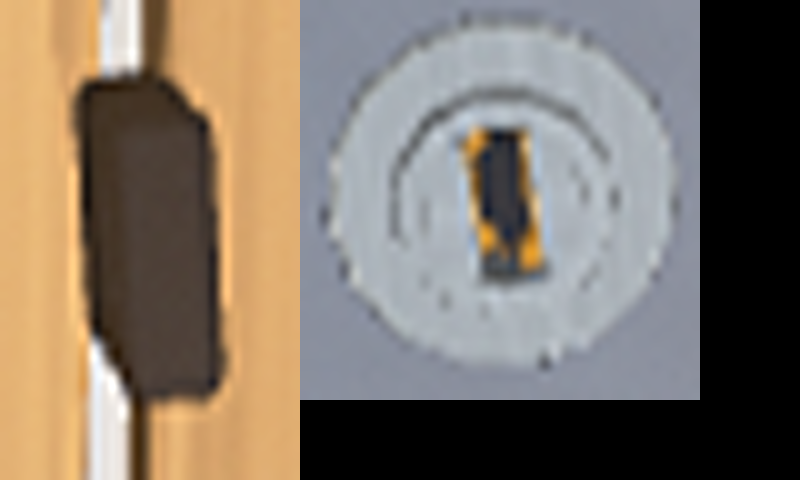

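View pics/zb.png

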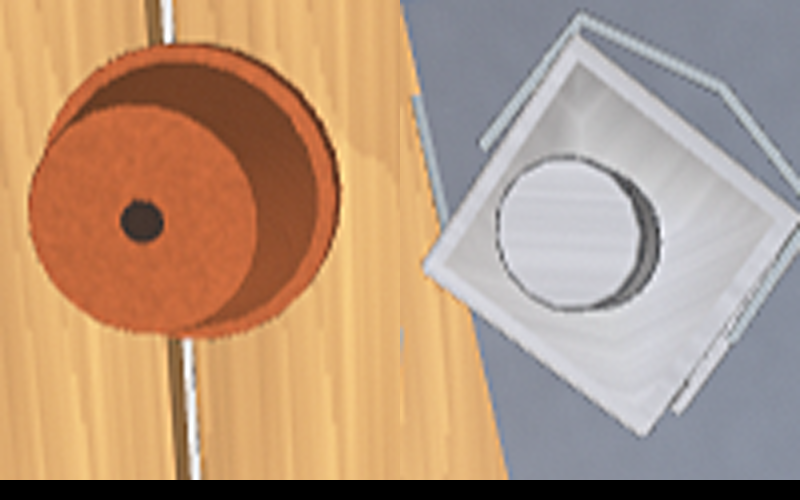

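Run:
```python
from h import *
np.set_printoptions(precision=4,suppress=True)
a=load("wA");b=load("wB");t=load("top0")
ch=(200+168.5/4-.5,60+233.5/4-.5);ho=(190+142.5/4-.5,130+221.5/4-.5)
print("chim",onz(b,*ch,.222),two(b,ch,t,(375+527.5/5-.5,160+147.5/5-.5)))
print("hole",onz(a,*ho,.078),"from B:",onz(b,302,391.5,.078))
f=lambda x,y:(309+(x-300+.5)/10-.5,181+(y+.5)/10-.5)
print("nose c",onz(b,*f(503,190),.1))
for p in [(470,133),(523,128),(548,272),(485,285)]:print("slot",onz(b,*f(*p),.1))
# lid edges in B
for p in [(201,59),(347,34),(373,246),(246,264)]:print("lid",onz(b,*p,.09))
```

```text
chim [ 0.6616 -0.2105  0.222 ] (array([ 0.6605, -0.2103,  0.2267]), np.float64(0.00045168975846355386))
hole [0.6216 0.1662 0.078 ] from B: [0.6211 0.1681 0.078 ]
nose c [ 0.5855 -0.122   0.1   ]
slot [ 0.5895 -0.1288  0.1   ]
slot [ 0.5832 -0.1295  0.1   ]
slot [ 0.5799 -0.112   0.1   ]
slot [ 0.5875 -0.1104  0.1   ]
lid [ 0.7289 -0.2771  0.09  ]
lid [ 0.5675 -0.3024  0.09  ]
lid [ 0.5282 -0.0607  0.09  ]
lid [ 0.6913 -0.0359  0.09  ]
```

Run:
```python
from h import *
from plant import bot
R=[180,0,-90]
bot.movep([.661,-.2108,.27],R)
print(bot.move_straight([.661,-.2108,.194],speed=.1,threshold=8))
o=bot.get_obs();print(o["t"],o["tool_pos"],o["ft_force"])
bot.command_gripper(.02,30)
o=bot.get_obs();print(o["t"],o["opening"],o["ft_force"])
bot.move_straight([.661,-.2108,.26],speed=.08)
bot.sleep(.2);o=bot.get_obs();print(o["t"],o["tool_pos"],o["opening"],o["ft_force"])
snap(bot,"wrist","wC")
```

```text
False
5.3917 [ 0.6615609  -0.21083944  0.19512902] [ 0.31850733  0.22253928 -0.00164325]
5.9417 0.028904233071398066 [ 1.77889683 -0.12847544  0.6193689 ]
7.1167 [ 0.66079218 -0.21075001  0.25929352] 0.029321575096469182 [ 0.20393933  0.5248512  -3.68570389]
```

View pics/wC.png

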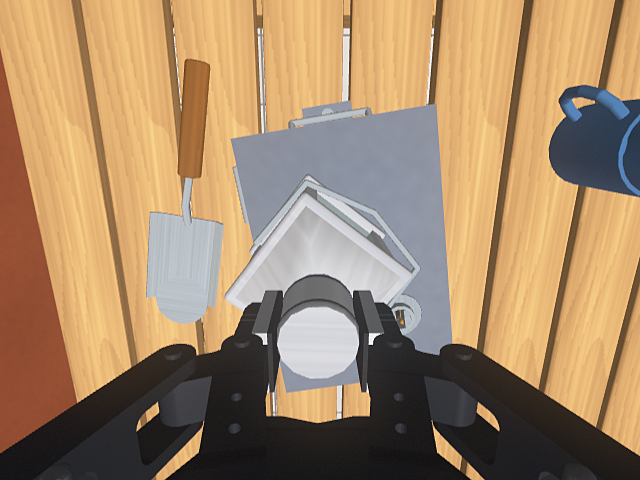

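wC shows the lantern hanging upright in the pads, chimney top centred near (318,341). I'll measure its offset from the TCP, then move over the pot and check with the scene and top views.

Run:
```python
from h import *
from plant import bot
c=load("wC");z=.2593+.028
# chimney top ellipse: left 276 right 360 top ~307 bottom 379
print(onz(c,318,343,z),onz(c,276,343,z),onz(c,360,343,z),onz(c,318,379,z))
bot.move_straight([.661,-.2108,.285],speed=.1)
bot.move_straight([.6216,.1660,.285],speed=.16)
bot.sleep(.3);snap(bot,"scene","sD");snap(bot,"top","tD")
o=bot.get_obs();print(o["t"],o["tool_pos"],o["tool_rot"],o["ft_force"])
def crop(n,u0,v0,w,h,k): cv2.imwrite(f"pics/z{n}.png",cv2.resize(cv2.imread(f"pics/{n}.png")[v0:v0+h,u0:u0+w],(w*k,h*k),interpolation=cv2.INTER_CUBIC))
crop("sD",240,100,160,240,2);crop("tD",240,130,140,140,4)
```

```text
[ 0.65981418 -0.2102268   0.2873    ] [ 0.67457194 -0.21022438  0.2873    ] [ 0.64505136 -0.21022923  0.2873    ] [ 0.65979372 -0.1954399   0.2873    ]
10.4833 [0.62159522 0.16593206 0.28502659] [ 1.79999320e+02 -6.86480242e-04 -9.00040626e+01] [-0.42459003  0.31416661 -3.16542357]
```

View pics/zsD.png

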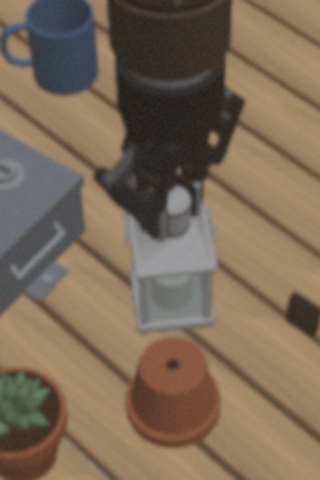

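View pics/ztD.png

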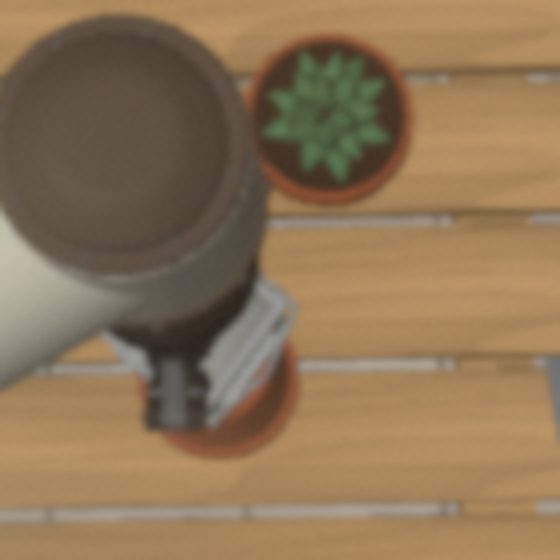

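zsD and ztD show the lantern upright and directly above the pot. I'll lower it until contact.

Run:
```python
from h import *
from plant import bot
x,y=.6222,.1652
bot.move_straight([x,y,.190],speed=.08);bot.sleep(.15)
o=bot.get_obs();print(o["t"],o["tool_pos"],o["ft_force"])
print(bot.move_straight([x,y,.178],speed=.012,threshold=2.0))
bot.sleep(.1)
o=bot.get_obs();print(o["t"],o["tool_pos"],o["tool_rot"],o["ft_force"])
snap(bot,"scene","sE")
cv2.imwrite("pics/zsE.png",cv2.resize(cv2.imread("pics/sE.png")[180:340,260:400],None,fx=3.5,fy=3.5,interpolation=cv2.INTER_CUBIC))
```

```text
11.975 [0.62240881 0.1653205  0.19061297] [-0.2925438   0.52837416 -3.96388554]
True
12.75 [0.62236721 0.16509632 0.18213162] [-1.79993311e+02 -2.48886421e-02 -8.99926027e+01] [0.57448861 0.89938886 7.13211767]
```

View pics/zsE.png

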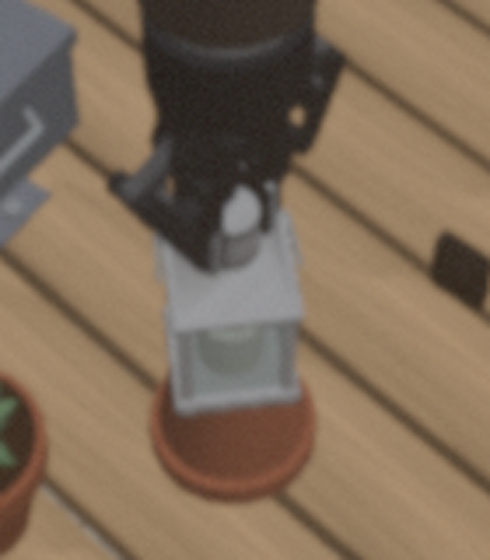

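Contact came at z=.182, as predicted. I'll release, retreat and check.

Run:
```python
from h import *
from plant import bot
bot.command_gripper(.05)
bot.move_straight([.6222,.1652,.26],speed=.12)
o=bot.get_obs();print(o["t"],o["tool_pos"],o["ft_force"],o["opening"])
bot.movep([.46,.21,.26],[180,0,-90])
bot.sleep(.15)
snap(bot,"scene","sF");snap(bot,"top","tF");snap(bot,"wrist","wF");print(bot.get_obs()["t"])
cv2.imwrite("pics/zsF.png",cv2.resize(cv2.imread("pics/sF.png")[180:340,260:420],None,fx=3.5,fy=3.5,interpolation=cv2.INTER_CUBIC))
cv2.imwrite("pics/ztF.png",cv2.resize(cv2.imread("pics/tF.png")[170:310,240:360],None,fx=4,fy=4,interpolation=cv2.INTER_CUBIC))
```

```text
13.95 [0.62163293 0.16510865 0.25898468] [-0.49156179 -0.2759058   0.33396458] 0.05019975550664189
14.9583
```

View pics/zsF.png

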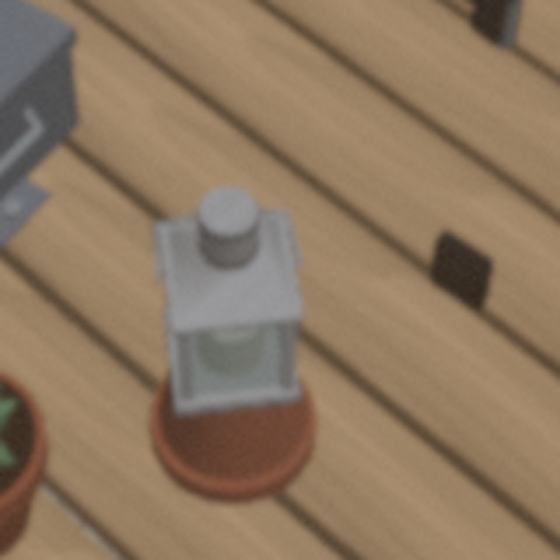

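View pics/ztF.png

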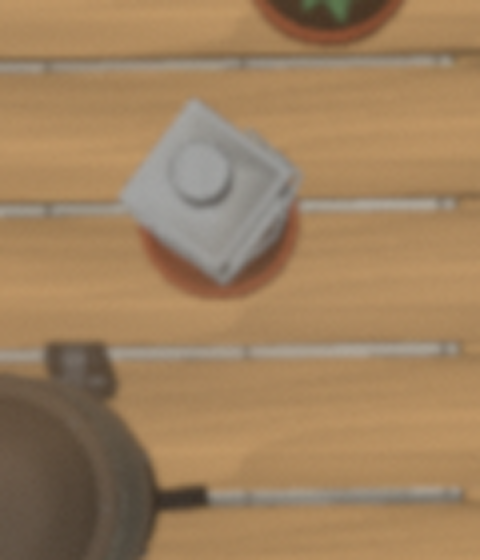

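View pics/wF.png

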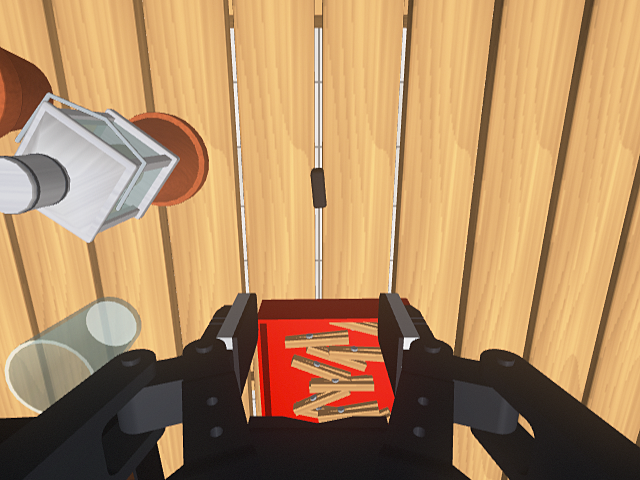

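zsF and ztF show the lantern standing upright on the pot, chimney top at about top pixel (289.6,213). In wF the key head is at (318,188). I'll measure both.

Run:
```python
from h import *
np.set_printoptions(precision=4,suppress=True)
t=load("tF");s=load("sF");w=load("wF")
pt=(240+200.5/4-.5,170+174.5/4-.5);ps=(260+230/3.5-.5,180+212/3.5-.5)
print("chim",two(t,pt,s,ps),onz(t,*pt,.21))
im=w["color"].astype(int);m=((im.max(2)<95)).astype(np.uint8);m[:150]=0;m[225:]=0;m[:,:300]=0;m[:,335:]=0
n,l,st,ce=cv2.connectedComponentsWithStats(m);i=1+np.argmax(st[1:,4]);print(st[i],ce[i])
k=cv2.resize(w["color"][160:216,300:340,::-1],None,fx=10,fy=10,interpolation=cv2.INTER_CUBIC);cv2.imwrite("pics/zwF.png",k)
```

```text
chim (array([0.621 , 0.1647, 0.208 ]), np.float64(0.0006323564278119132)) [0.621  0.1643 0.21  ]
[311 168  15  40 498] [318.0281 187.4719]
```

View pics/zwF.png

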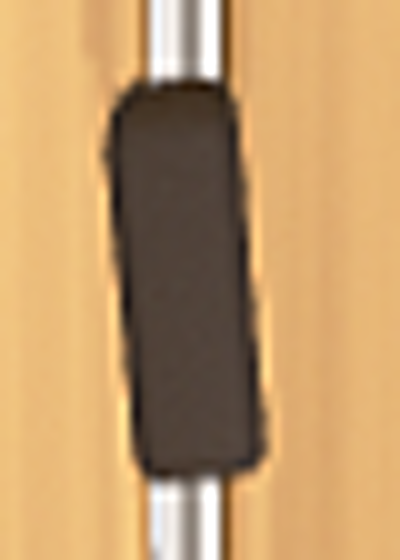

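Run:
```python
from h import *
np.set_printoptions(precision=4,suppress=True)
w=load("wF")
f=lambda x,y:(300+(x+.5)/10-.5,160+(y+.5)/10-.5)
P=[onz(w,*f(*p),.043) for p in [(113,130),(238,130),(264,475),(140,475)]]
for p in P:print(p)
print(np.mean(P,0)); print(proj(w,[.46,.21,.043]))
a,b=(P[0]+P[1])/2,(P[2]+P[3])/2;print("len",np.linalg.norm(a-b),"yaw of y axis from world y",np.degrees(np.arctan2(-(b-a)[0],(b-a)[1])))
print("base",[onz(w,*f(*p),.0) for p in [(122,85),(235,85)]])
```

```text
[0.4662 0.1758 0.043 ]
[0.4542 0.1758 0.043 ]
[0.4515 0.2093 0.043 ]
[0.4637 0.2093 0.043 ]
[0.4589 0.1926 0.043 ]
[317.3066 207.7703]
len 0.03354284323389173 yaw of y axis from world y 4.415805196718902
base [array([0.4659, 0.1754, 0.    ]), array([0.4539, 0.1754, 0.    ])]
```

The lantern stands within about 1 mm of the pot axis. Now I'll grip the key.

Run:
```python
from h import *
from plant import bot
R=[180,0,-85.6];x,y=.4592,.192
bot.movep([x,y,.08],R)
print(bot.move_straight([x,y,.008],speed=.08,threshold=8))
bot.sleep(.1);o=bot.get_obs();print(o["t"],o["tool_pos"],o["tool_rot"],o["ft_force"])
bot.command_gripper(.005,60)
o=bot.get_obs();print(o["t"],o["opening"],o["ft_force"],o["tool_pos"],o["moment"])
bot.move_straight([x,y,.075],speed=.06)
bot.command_gripper(.005,100)
bot.move_straight([x,y,.20],speed=.15);bot.sleep(.15)
o=bot.get_obs();print(o["t"],o["opening"],o["ft_force"],o["tool_pos"])
snap(bot,"wrist","wG");snap(bot,"scene","sG")
cv2.imwrite("pics/zwG.png",cv2.resize(cv2.imread("pics/wG.png")[240:400,220:420],None,fx=4,fy=4,interpolation=cv2.INTER_CUBIC)[:600])
```

```text
False
16.8583 [0.45956626 0.19230897 0.00856752] [-1.79936003e+02  4.44659686e-02 -8.55949025e+01] [ 0.25109313 -0.22135374 -0.18876418]
17.275 0.01202834028354838 [-0.50794681 -0.55366804  3.27371037] [0.45928479 0.1920954  0.00830877] [-0.03469898  0.22643604  0.04063802]
19.8917 0.011559990300807009 [-0.42495815 -0.55915343 -0.86840963] [0.45874485 0.19167477 0.19890269]
```

View pics/wG.png

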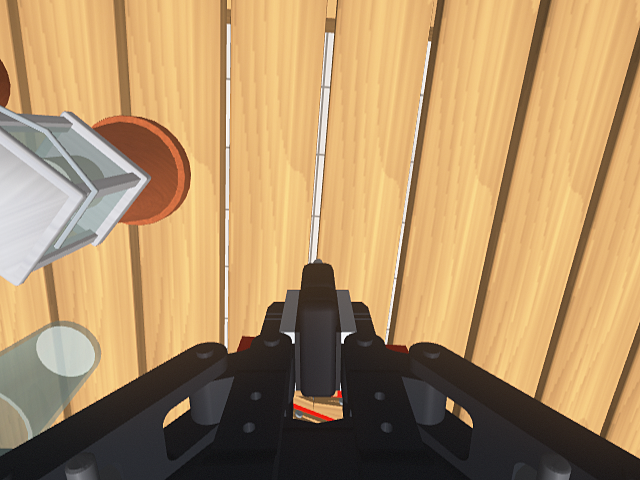

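View pics/zwG.png

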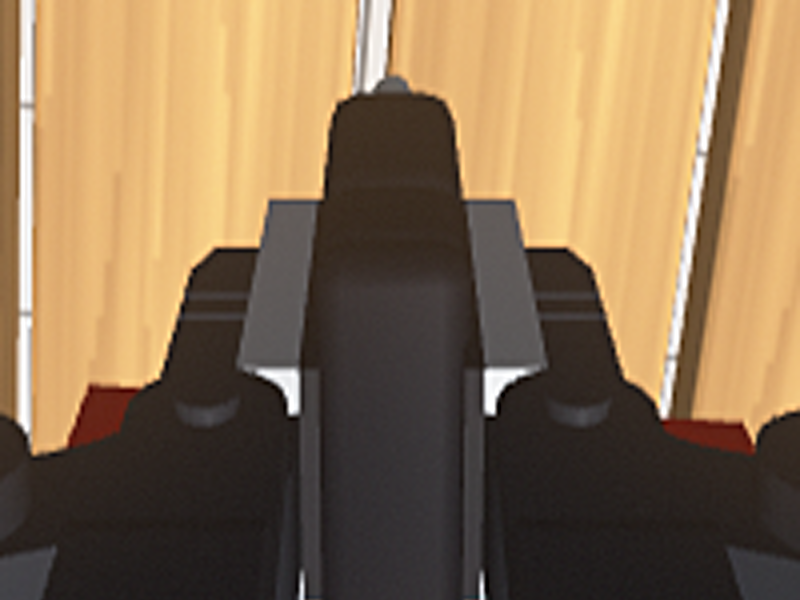

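Run:
```python
from h import *
from plant import bot
np.set_printoptions(precision=4,suppress=True)
c=load("wG");M=tool(bot.get_obs())
def intool(u,v,z): # point on plane at tool z
    o,d=ray(c,u,v);Mi=np.linalg.inv(M);o=(Mi@np.r_[o,1])[:3];d=Mi[:3,:3]@d;return o+d*(z-o[2])/d[2]
f=lambda x,y:(220+(x+.5)/4-.5,240+(y+.5)/4-.5)
print("head bottom front edge",intool(*f(393,95),.0083))
print("head top front edge",intool(*f(395,272),.0083-.043))
print("top corners",intool(*f(328,280),.0083-.043),intool(*f(465,280),.0083-.043))
print("head top rear",intool(318,396,.0083-.043))
print("bottom corners",intool(*f(335,105),.0083),intool(*f(455,105),.0083))
print("tip front",intool(*f(391,76),.0083+.034))
for z in (.0,):
  print("pads' ends",intool(*f(293,200),0),intool(*f(490,200),0))
```

```text
head bottom front edge [0.0163 0.0011 0.0083]
head top front edge [ 0.0166  0.0012 -0.0347]
top corners [ 0.0159 -0.0042 -0.0347] [ 0.0159  0.0068 -0.0347]
head top rear [-0.0169  0.0011 -0.0347]
bottom corners [ 0.0152 -0.0052  0.0083] [0.0152 0.0078 0.0083]
tip front [0.0069 0.0009 0.0423]
pads' ends [ 0.0077 -0.0093  0.    ] [0.0077 0.0112 0.    ]
```

The key is gripped and straight in the pads. Its head spans tool x -16.9 to +16.6 mm, so it is centred. I'll view the keyhole with the same camera from an offset, so the camera bias cancels.

Run:
```python
from h import *
from plant import bot
R=[180,0,-81.1]
bot.movep([.5775,-.0765,.165],R);bot.sleep(.3)
o=bot.get_obs();print(o["t"],o["tool_pos"],o["tool_rot"],o["opening"])
c=snap(bot,"wrist","wH");np.savez("pics/MH.npz",M=tool(bot.get_obs()))
print(proj(c,[.585,-.121,.1]))
u,v=proj(c,[.585,-.121,.1]).astype(int)
cv2.imwrite("pics/zwH.png",cv2.resize(cv2.imread("pics/wH.png")[v-50:v+50,u-60:u+60],None,fx=6,fy=6,interpolation=cv2.INTER_CUBIC));print(u-60,v-50)
```

```text
21.425 [ 0.5775785  -0.07549277  0.16532741] [-1.79966890e+02  2.00854800e-03 -8.10099557e+01] 0.011739524344716541
[316.09208118 177.99872287]
256 127
```

View pics/wH.png

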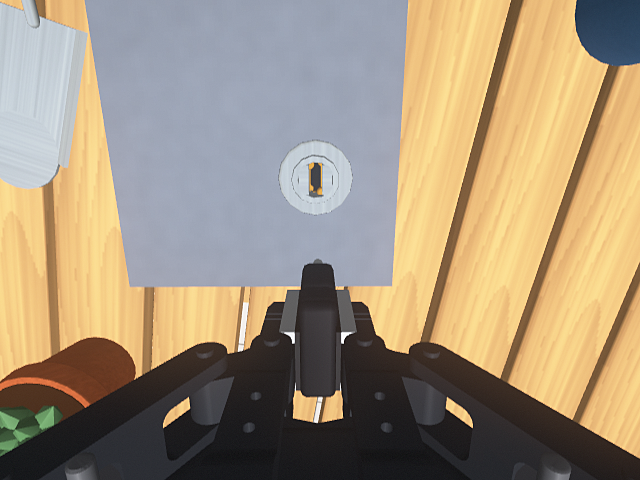

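View pics/zwH.png

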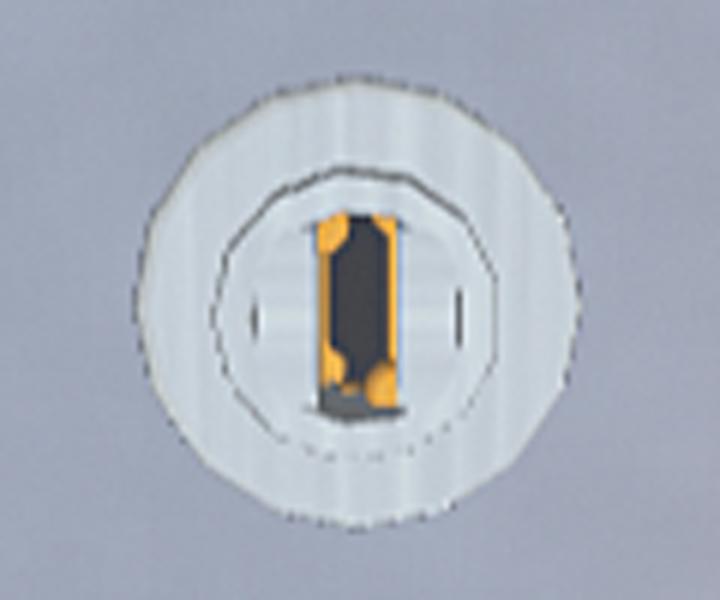

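Run:
```python
from h import *
np.set_printoptions(precision=4,suppress=True)
c=load("wH");M=np.load("pics/MH.npz")["M"]
f=lambda x,y:(256+(x+.5)/6-.5,127+(y+.5)/6-.5)
tt=lambda p:(np.linalg.inv(M)@np.r_[onz(c,*f(*p),.1),1])[:3]
S=[tt(p) for p in [(316,213),(398,213),(400,415),(318,415)]]
for s in S:print(s)
s=np.mean(S,0);n=np.mean([tt(p) for p in [(137,305),(580,305),(358,77),(358,527)]],0);print("slot",s,"nose",n)
for ctr in (s,n):
  d=np.array([ctr[0]+.0003,ctr[1]-.001,0]);print("target TCP xy",(M[:3,3]+M[:3,:3]@d)[:2])
```

```text
[ 0.0546 -0.0046  0.0653]
[0.0546 0.003  0.0653]
[0.036  0.0032 0.0653]
[ 0.036  -0.0045  0.0653]
slot [ 0.0453 -0.0007  0.0653] nose [ 0.0461 -0.0007  0.0653]
target TCP xy [ 0.5864 -0.1205]
target TCP xy [ 0.5865 -0.1212]
```

Run:
```python
from h import *
from plant import bot
np.set_printoptions(precision=5,suppress=True)
for i in range(6):
    o=bot.get_obs();c=bot.capture("wrist")
    T=np.linalg.inv(c["world_to_cam"]);print(o["t"],o["tool_pos"],o["tool_rot"],T[:3,3])
```

```text
21.475 [ 0.57757 -0.0757   0.16529] [-179.97099    0.00041  -81.02492] [ 0.58792 -0.1452   0.30877]
21.525 [ 0.57755 -0.07588  0.16522] [-179.97872   -0.00038  -81.042  ] [ 0.5879  -0.14538  0.30871]
21.575 [ 0.57751 -0.07607  0.16515] [-179.98785   -0.00046  -81.05977] [ 0.58788 -0.14554  0.30865]
21.625 [ 0.57751 -0.0762   0.16511] [-179.99011   -0.00057  -81.06973] [ 0.58787 -0.14568  0.30861]
21.675 [ 0.57752 -0.0763   0.16506] [-179.99458   -0.00029  -81.08024] [ 0.58785 -0.1458   0.30857]
21.725 [ 0.57749 -0.0764   0.16502] [-179.99901   -0.00096  -81.09044] [ 0.58784 -0.14589  0.30854]
```

Slot measures 18.6 x 7.6 mm, matching the spec, and the yaw is right. I'll move above it and enter gently.

Run:
```python
from h import *
from plant import bot
np.set_printoptions(precision=5,suppress=True)
R=[180,0,-81.1];x,y=.5864,-.1206
bot.move_straight([x,y,.152],speed=.06,rot=R);bot.sleep(.7)
o=bot.get_obs();print(o["t"],o["tool_pos"],o["tool_rot"],o["ft_force"],o["moment"])
snap(bot,"wrist","wI");snap(bot,"scene","sI")
h=bot.move_straight([x,y,.1375],speed=.02,threshold=4);bot.sleep(.2)
o=bot.get_obs();print(h,o["t"],o["tool_pos"],o["ft_force"],o["moment"])
snap(bot,"wrist","wJ");snap(bot,"scene","sJ")
cv2.imwrite("pics/zsJ.png",cv2.resize(cv2.imread("pics/sJ.png")[110:260,150:300],None,fx=4,fy=4,interpolation=cv2.INTER_CUBIC))
```

```text
23.4083 [ 0.58639 -0.12062  0.15199] [179.9987    0.00107 -81.10279] [ 0.4798  -0.76839  0.01685] [-0.00465 -0.05322  0.04125]
False 24.5833 [ 0.58648 -0.1206   0.13768] [-0.12478  0.50778 -0.77615] [-0.07597  0.01723  0.03447]
```

View pics/wJ.png

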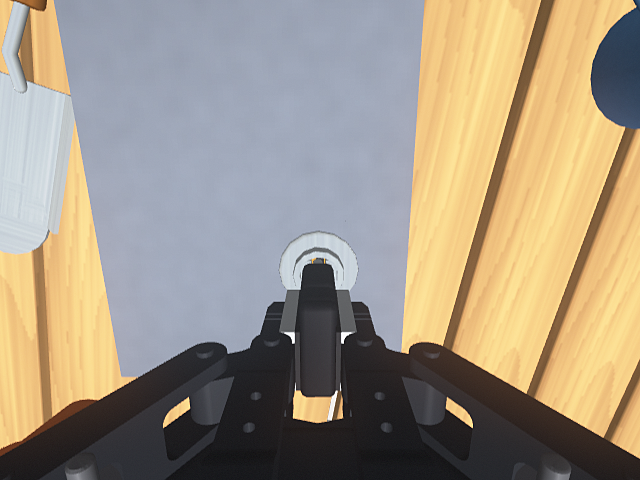

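View pics/zsJ.png

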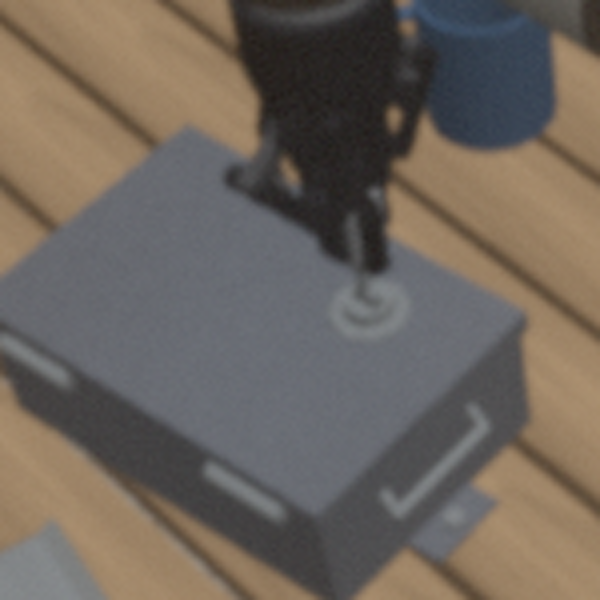

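The key entered with no contact force. Wrist and scene views show it in the slot. I'll push down with small wiggles.

Run:
```python
from h import *
from plant import bot
np.set_printoptions(precision=4,suppress=True)
x,y=.5864,-.1206;z=.1375;s=1
for i in range(12):
    z=max(z-.003,.1075)
    h=bot.move_straight([x,y,z],speed=.015,rot=[180,0,-81.1+s*5],threshold=25)
    s=-s
    o=bot.get_obs();print(h,round(o["t"],2),round(z,4),o["tool_pos"],o["tool_rot"][2].round(1),o["ft_force"],o["moment"][2].round(3))
    if h or o["tool_pos"][2]-z>.004: break
```

```text
False 25.03 0.1345 [ 0.5864 -0.1206  0.1345] -76.2 [-0.1815  0.5747  0.0651] -0.022
False 25.38 0.1315 [ 0.5862 -0.1206  0.1315] -86.0 [-0.564   0.843  -0.5919] -0.044
False 25.73 0.1285 [ 0.5855 -0.1216  0.1302] -76.0 [-3.7964 -1.6036  7.5374] -0.069
False 26.08 0.1255 [ 0.586  -0.121   0.1255] -85.9 [-1.8682 -1.0898  0.2817] -0.036
False 26.43 0.1225 [ 0.5856 -0.1211  0.1219] -76.2 [-1.7077 -4.4562 -1.1744] -0.08
False 26.78 0.1195 [ 0.5865 -0.1202  0.1191] -86.0 [-0.8415  0.2635 -1.7179] 0.009
False 27.13 0.1165 [ 0.5863 -0.1203  0.1164] -76.2 [-0.6883  0.7039 -0.8244] -0.042
False 27.48 0.1135 [ 0.5868 -0.1207  0.1144] -86.1 [-2.6051 -0.9354  3.326 ] 0.046
False 27.83 0.1105 [ 0.5865 -0.1209  0.1108] -76.2 [-1.7367 -2.1766  3.6055] 0.034
False 28.18 0.1075 [ 0.5869 -0.1211  0.1084] -86.2 [-2.3268 -1.9414  5.953 ] -0.021
False 28.51 0.1075 [ 0.5867 -0.1212  0.1084] -76.1 [-3.4928 -2.8927  5.8399] 0.042
False 28.83 0.1075 [ 0.5869 -0.1209  0.1084] -86.2 [-3.2742 -1.8528  6.0809] -0.011
```

Run:
```python
from h import *
from plant import bot
np.set_printoptions(precision=4,suppress=True)
x,y=.5864,-.1206
for yaw in (-77,-85,-81.1):
    h=bot.move_straight([x,y,.1045],speed=.015,rot=[180,0,yaw],threshold=30);bot.sleep(.1)
    o=bot.get_obs();print(h,round(o["t"],2),o["tool_pos"],o["tool_rot"][2].round(1),o["ft_force"],o["moment"][2].round(3),o["opening"])
snap(bot,"wrist","wK");snap(bot,"scene","sK")
cv2.imwrite("pics/zsK.png",cv2.resize(cv2.imread("pics/sK.png")[110:260,150:300],None,fx=4,fy=4,interpolation=cv2.INTER_CUBIC))
```

```text
False 29.28 [ 0.5869 -0.1211  0.1083] -77.0 [-7.8429 -0.3464 18.701 ] 0.099 0.011734026152891219
False 29.68 [ 0.587  -0.121   0.1083] -85.0 [-7.1961 -0.0468 18.7309] -0.101 0.012493775735270822
False 30.02 [ 0.587  -0.121   0.1083] -81.1 [-7.6529 -0.2973 18.079 ] 0.122 0.011578349713468016
```

View pics/wK.png

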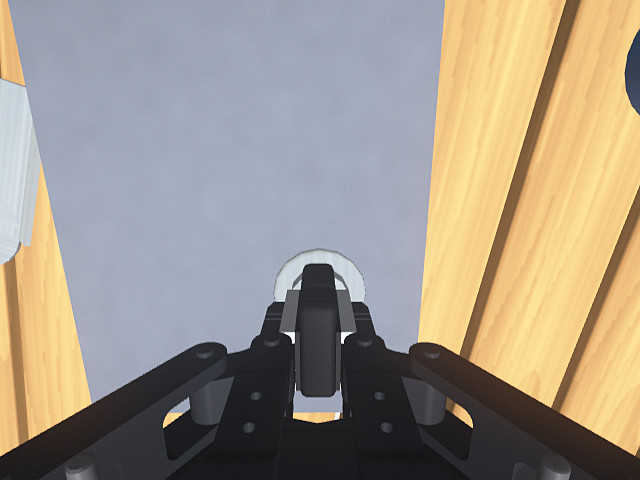

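View pics/zsK.png

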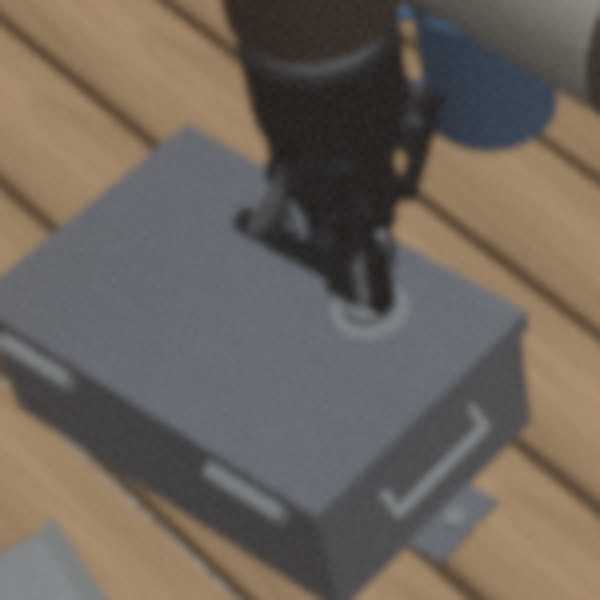

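The key stops solidly at TCP z=.1083, the predicted home height. At about 18 N it hasn't shifted, and the views show the head on the nose. I'll turn it clockwise with a light press.

Run:
```python
from h import *
from plant import bot
np.set_printoptions(precision=4,suppress=True)
x,y=.5866,-.1208
print(bot.inverse_kinematics([x,y,.107],[180,0,-183]))
for d in (0,8,20,35,50,65,80,90,95):
    h=bot.move_straight([x,y,.107],speed=.05,rot=[180,0,-81.1-d],threshold=30)
    o=bot.get_obs();print(h,d,round(o["t"],2),o["tool_pos"],o["tool_rot"][2].round(1),o["ft_force"],o["moment"][2].round(3),round(o["opening"],4))
    if h or abs(o["moment"][2])>.8: break
```

```text
[  3.8386  26.0241 -12.6407  -0.     -51.3353 -96.8386]
False 0 30.38 [ 0.5868 -0.121   0.1084] -81.1 [-4.0871 -0.5941  9.7479] -0.002 0.0116
False 8 30.67 [ 0.587  -0.121   0.1084] -89.1 [-4.1503 -1.7287  9.3651] -0.004 0.0117
False 20 31.02 [ 0.5871 -0.1212  0.1084] -101.1 [-4.0168 -1.7934  9.8694] 0.007 0.0115
False 35 31.43 [ 0.5871 -0.1213  0.1084] -116.1 [-4.0552 -2.4422 10.6938] 0.008 0.0116
False 50 31.84 [ 0.5871 -0.1214  0.1084] -131.1 [-3.8234 -2.9026  8.9704] 0.055 0.0116
False 65 32.25 [ 0.5871 -0.1215  0.1084] -146.1 [-4.4873 -2.2106  9.3009] 0.041 0.0117
False 80 32.66 [ 0.5871 -0.1216  0.1084] -161.1 [-3.8144 -2.2836  8.4683] 0.075 0.0118
False 90 32.98 [ 0.5874 -0.1212  0.1084] -171.1 [-4.9537 -1.3694  8.7256] 0.032 0.0114
False 95 33.23 [ 0.5875 -0.1211  0.1084] -176.1 [-3.512  -1.4512  8.145 ] 0.1 0.0117
```

Run:
```python
from h import *
from plant import bot
np.set_printoptions(precision=4,suppress=True)
x,y=.5868,-.1209
for d in (97,99,101,103,105):
    h=bot.move_straight([x,y,.107],speed=.05,rot=[180,0,-81.1-d],threshold=30);bot.sleep(.25)
    m=[];
    for i in range(5): bot.sleep(.02);m.append(bot.get_obs()["moment"][2])
    o=bot.get_obs();print(h,d,round(o["t"],2),o["tool_pos"],o["tool_rot"][2].round(2),o["joints"][5].round(2),o["ft_force"],np.mean(m).round(3),o["joint_efforts"][5],round(o["opening"],4))
    if h or abs(np.mean(m))>.6: break
```

```text
False 97 33.82 [ 0.5875 -0.1212  0.1084] -178.04 -91.93 [-3.8008 -2.1116  9.3184] 0.32 -0.3271550126373768 0.0115
False 99 34.4 [ 0.5876 -0.1212  0.1084] 179.98 -93.91 [-3.633  -0.6916  8.4965] 0.411 -0.41124983690679073 0.0114
False 101 34.98 [ 0.5877 -0.1212  0.1084] 178.0 -95.9 [-3.3282 -1.3256  8.4131] 0.473 -0.4852079786360264 0.0115
False 103 35.57 [ 0.5877 -0.1212  0.1084] 176.06 -97.86 [-4.0303 -1.2081  8.6588] 0.697 -0.6858706288039684 0.0114
```

The torque rises to 0.70 N m, well above the 0.14 N m spring, so the plug is on its stop. I'll check the grip and the other objects visually.

Run:
```python
from h import *
from plant import bot
bot.sleep(.5);o=bot.get_obs();print(o["t"],o["tool_rot"],o["moment"],o["ft_force"],o["opening"])
snap(bot,"wrist","wL");snap(bot,"scene","sL");snap(bot,"top","tL")
```

```text
36.0667 [-1.79918957e+02  1.08020116e-01  1.76057398e+02] [-0.4660072   1.09651506  0.69787376] [-3.15691535 -1.32148802  8.01371648] 0.011137453085271247
```

View pics/wL.png

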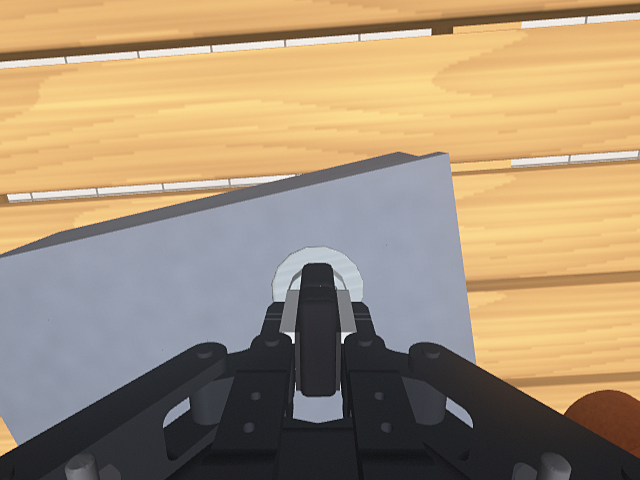

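View pics/sL.png

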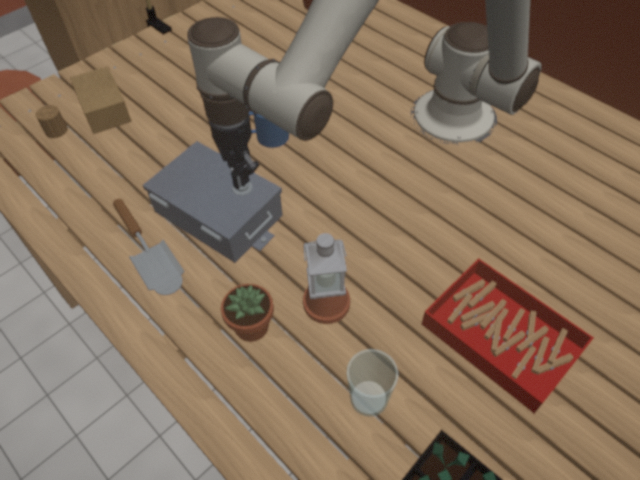

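View pics/tL.png

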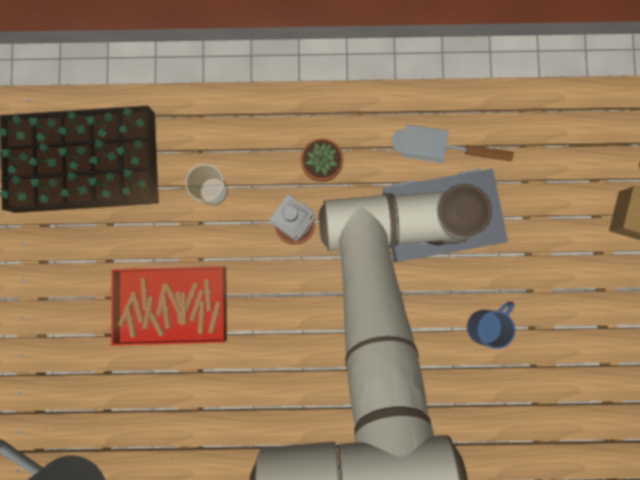

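All checks agree: lantern upright on the pot, other objects unmoved, key held square in the pads and turned. Handing in.

Run:
```python
from plant import bot
print(bot.hand_in());print(bot.get_obs()["t"])
```

```text
the job is handed in; nothing more can be done
None
the job is handed in; nothing more can be done
```

The lantern is on its flowerpot, and the key is fully in the lock, turned clockwise to its stop and still in the grip. I handed the job in at about 36 s.

- **Lantern:** It stands upright on the pot. In the top and scene views its axis came out about 1 mm from the pot's centre. It was let go before I fetched the key.
- **Key in the lock:** I wiggled it about ±5° past both sets of pins. It stopped solidly with the tool at z = 0.1083, which is the predicted fully home height, and did not move further under about 18 N.
- **Turn:** The gripper turned 103° (1.80 rad). From 97° the torque rose well above the 0.14 N m spring, reaching 0.70 N m and staying there, so the lock is on its stop. I judged that from the torque, because the plug itself cannot be seen under the gripper.
- **Final state:** The key is held square in the pads at the 100 N grip setting, with a light downward press of about 8 N on the lock. In the last pictures the mug, jar, tray and succulent look untouched and the flowerpot has not moved.

No check failed. The camera measurements differed by 1–4 mm between views. For the key I cancelled this by viewing both key and keyhole with the wrist camera.

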